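# Seat four round-bottom flasks in the heating mantles of their size

## Task

Seat each of the four round-bottom flasks in the heating mantle whose bowl fits its bulb, smallest in smallest up to largest in largest, the bulb fully down in the bowl and the neck upright. They are glass: set them down gently, do not drop or tip them, and leave the dropping bottle and the measuring cylinder standing where they are.

Things in the scene. Friction and masses are not known exactly. Their poses are not given: they have to be found in the camera images.
- flask_tiny: smallest of four clear open glass round-bottom flasks, about 60 g: bulb a sphere 50 mm across, straight neck 27 mm across (bead at the rim 31 mm), 108 mm tall in all. Stands upright in a fixed cork ring 30 mm high, bulb centre 39 mm above the bench. Origin at the bulb's centre, z up the neck (rim at z = 83 mm); yaw means nothing
- flask_small: second smallest of four clear open glass round-bottom flasks, about 80 g: bulb a sphere 63 mm across, straight neck 27 mm across (bead at the rim 31 mm), 121 mm tall in all. Stands upright in a fixed cork ring 30 mm high, bulb centre 43 mm above the bench. Origin at the bulb's centre, z up the neck (rim at z = 89.5 mm); yaw means nothing
- flask_medium: second largest of four clear open glass round-bottom flasks, about 120 g: bulb a sphere 78 mm across, straight neck 27 mm across (bead at the rim 31 mm), 136 mm tall in all. Stands upright in a fixed cork ring 30 mm high, bulb centre 49 mm above the bench. Origin at the bulb's centre, z up the neck (rim at z = 97 mm); yaw means nothing
- flask_large: largest of four clear open glass round-bottom flasks, about 170 g: bulb a sphere 96 mm across, straight neck 27 mm across (bead at the rim 31 mm), 154 mm tall in all. Stands upright in a fixed cork ring 30 mm high, bulb centre 56 mm above the bench. Origin at the bulb's centre, z up the neck (rim at z = 106 mm); yaw means nothing
- mantle_tiny: smallest of four round heating mantles, fixed: grey metal drum 86 mm across, 43 mm high, black inlet on its side, open cloth-lined bowl for a 50 mm bulb, sloping in to the middle, a few mm wider at the mouth. Origin at the centre of its underside, z up; a seated bulb's centre is 47 mm above it. Yaw means nothing
- mantle_small: second smallest of four round heating mantles, fixed: grey metal drum 99 mm across, 49.5 mm high, black inlet on its side, open cloth-lined bowl for a 63 mm bulb, sloping in to the middle, a few mm wider at the mouth. Origin at the centre of its underside, z up; a seated bulb's centre is 53.5 mm above it. Yaw means nothing
- mantle_medium: second largest of four round heating mantles, fixed: grey metal drum 114 mm across, 57 mm high, black inlet on its side, open cloth-lined bowl for a 78 mm bulb, sloping in to the middle, a few mm wider at the mouth. Origin at the centre of its underside, z up; a seated bulb's centre is 61 mm above it. Yaw means nothing
- mantle_large: largest of four round heating mantles, fixed: grey metal drum 132 mm across, 66 mm high, black inlet on its side, open cloth-lined bowl for a 96 mm bulb, sloping in to the middle, a few mm wider at the mouth. Origin at the centre of its underside, z up; a seated bulb's centre is 70 mm above it. Yaw means nothing
- dropper: bystander, loose: clear dropping bottle with a green rubber teat, 53 mm in diameter, 144 mm tall, standing near the flasks. Origin at the centre of its underside, z up. (Not listed, fixed: a closed brown carton between flasks and mantles, x 0.30 to 0.53, y -0.08 to 0.22 m, 171 mm high)
- cylinder: bystander, loose: glass measuring cylinder with a round 70 mm foot, 120 mm tall, standing near the mantles. Origin at the centre of its underside, z up. (Not listed, fixed: the shelf of bottles along the back begins at x = 0.70 m, from z = 0.23 to 0.54 m: keep the wrist and gripper clear of it)
Things that resemble listed ones, but are neither listed nor needed, are in the scene too. What is shaped like the flask_large but purple is not meant. What is shaped like the flask_small but orange is not meant.

How it is judged:
At the end, for the whole second after the job is handed in: each flask is in its own mantle with the bulb's centre within 8 mm sideways of the mantle's axis and within 6 mm of the seated height, neck within 25 degrees of upright, at rest (horizontal distance between flask_tiny and mantle_tiny below 0.008 m and z of flask_tiny in the frame of mantle_tiny between 0.041 and 0.053 m and angle between each of flask_tiny, flask_small, flask_medium, flask_large's own z axis and vertical below 0.44 rad and linear speed of each of flask_tiny, flask_small, flask_medium, flask_large below 0.02 m/s and horizontal distance between flask_small and mantle_small below 0.008 m and z of flask_small in the frame of mantle_small between 0.0475 and 0.0595 m and horizontal distance between flask_medium and mantle_medium below 0.008 m and z of flask_medium in the frame of mantle_medium between 0.055 and 0.067 m and horizontal distance between flask_large and mantle_large below 0.008 m and z of flask_large in the frame of mantle_large between 0.064 and 0.076 m); the robot touches nothing.
It fails at once if a flask was dropped: moving freely faster than 0.7 m/s with no finger on it ((linear speed of flask_tiny above 0.7 m/s and contact force between the fingers and flask_tiny below 0.05 N) or (linear speed of flask_small above 0.7 m/s and contact force between the fingers and flask_small below 0.05 N) or (linear speed of flask_medium above 0.7 m/s and contact force between the fingers and flask_medium below 0.05 N) or (linear speed of flask_large above 0.7 m/s and contact force between the fingers and flask_large below 0.05 N)).
It fails at once if a flask was tipped over: its neck more than 50 degrees from upright (angle between any of flask_tiny, flask_small, flask_medium, flask_large's own z axis and vertical above 0.87 rad).
It fails at once if the dropping bottle or the measuring cylinder was pushed more than 30 mm or knocked over (distance of any of dropper, cylinder from where it was at the start of the episode above 0.03 m or angle between any of dropper, cylinder's own z axis and vertical above 0.6 rad).
It also fails if it takes over 134 s, if anything falls off the work surface, if the arm or the gripper's body presses on something with over 40 N, if the wrist force passes 120 N, or if a joint passes its speed limit or range.

## Robot

A 6-joint arm with a two-finger parallel gripper is mounted at the origin on a cart in front of the work surface, level with it; the furniture and walls round the work are solid. World frame = base frame: x ahead of the robot, y to its left, z up, the work surface at z = 0. Lengths are in m, angles in rad, forces in N, time in s.
With the tool pointing down it reaches from about 0.4 to 0.825 m from the base axis. Payload 7 kg.
Tool frame: the origin (TCP) lies at the very end of the fingers, on their centre line; the grasp point (between the pads) lies 19 mm behind it; z points along the fingers, y is the direction in which the jaws open and shut (so a half turn about z gives the same grasp; the last joint's range is limited). The gripper opens to 88 mm and grips with 3 to 60 N. Pads are 19 mm wide; open, the fingers measure 130 mm over their backs; the gripper's body (78 mm by 193 mm) begins 47 mm behind the grasp point.
Start: joints at [1.51, 0.359, 0.012, 0, -1.224, -0.288], TCP at [0.231, 0.634, 0.227] pointing down, gripper open.
Joint ranges: [-3.07, 3.07], [-1.43, 2.12], [-1.02, 1.25], [-3.03, 1.67], [-3.05, -0], [-3.03, 3.03]. Speed limits (rad/s): [2.39, 2.39, 3.01, 3.14, 3.14, 3.14].

## Interface

Orientations are given as [roll, pitch, yaw] about the fixed x, y, z axes, in that order (R = Rz(yaw) Ry(pitch) Rx(roll)).
In Python, from station import arm, optics, outline_of, spot_point gives the robot as it stands.
- The arm moves only by the shell command python3 -m crank 'ROWS' [FORCE]. ROWS is JSON, a list of rows, each a list of 3 entries, a list of its own where there are three numbers: the opening in per cent of the stroke, from 0 (shut) to 100 (fully open), then the shift along the tool's x, y, z in cm, then the turn, a rotation vector about the tool's x, y, z in rad. In form: [[jaw, [dx, dy, dz], [ax, ay, az]], ...]. A call has 1 to 12 rows; each row shifts and turns the commanded pose from where the row before left it, along the tool's axes as they then stand; what a row does not reach is not made up. A row lasts 1/10 s, in which the tool goes at most 50 mm and 8.59 degrees, less where a joint would pass 70% of its speed; a pose out of reach is approached as far as the arm can. A call is refused whole if a number of a shift passes 5 or a number of a turn 0.15, either way. A call with a gripper value outside its range is refused whole. The fingers move at their own pace and stop on an object; FORCE is the grip in N (left out, the last holds). Time passes only in rows, so rows that do not move let the fingers close. It gives the time, the measured TCP pose, the force and the opening at its end, in the units of the state.
- arm.get_state(): the state, without advancing time (a new reading comes with each control period).
- optics.grab_frame(name): name is "scene" or "top" or "wrist"; returns (picture, depth): 480x640x3 uint8, red, green, blue; 480x640 float32, m along the optical axis (not along the pixel's ray), 0 where there is no reading.
- optics.camera_model(name): a dict with "K" (3x3 intrinsics, pixels), "k1" (the pictures are not rectified: a ray, as slopes to the right and down, at radius r is drawn at 1 + k1 r^2 times it, then the intrinsics apply), "T" (4x4, takes a point from camera to world coordinates); the wrist camera has in their place "T_tool_cam" (4x4, takes a point from camera to tool coordinates, whose origin is the TCP and whose axes are the flange's). Camera axes: x right, y up, looking along -z (the intrinsics and any distortion apply to the point x, -y, -z); pixel columns grow to the right and rows downward; lengths in m; the calibration is good to about 2 mm. A picture is of the moment at which its call begins: read the wrist's pose just before it. camera_model takes no time and is no camera call.
- arm.job_done(): hands the job in, once; it reports no verdict.
Trained networks look in the newest picture that a camera, given by its name, has taken for a name from the list of things; names that differ only in an ending like _2 or _b are one class to them, and where a whole thing is asked for, a point or a joint stands for the part that bears it (a point fixed in the world has none). Each returns a list of dicts, best first, with "conf" (0 to 1); they miss things now and then, are a little off and sometimes report something else, mostly with a low value. They report only what shows in the picture. A call takes as long as a camera call. They do not tell look-alikes from the thing itself.
- outline_of(camera, name): "region" (480x640 bool, what is visible of it) and "uv" ([column, row] in pixels, amid what is visible of it).
- spot_point(camera, name): "uv" ([column, row] in pixels: a listed point, or the origin of a listed thing).
The state is a dict: "t": time; "q": joint angles; "qd": joint speeds; "joint_efforts": joint torques, N m; "eef_pos": TCP position; "ee_rot": TCP orientation; "force": force on the tool from outside, world axes, zero at the start; "moment": the same for the moment, N m; "width": finger opening in m.
Only numpy, scipy, OpenCV 4.12 (cv2) and the standard library are available. Lean on these libraries where they do the work, as an engineer would, in place of code of your own. Each camera call takes 0.05 s, during which the arm holds its last target. There are 200 camera calls.

## Working session

There is one attempt and no reset: what is moved stays moved. The work goes in short steps, Python scripts to look and compute and a shell command to move; the robot and the scene stay as the last step left them, time stands still between calls to the robot, and variables do not carry over. Pictures are saved under pics/ and viewed, on a budget of 14 in all, crops included, one or two more only if the job needs it, and the job is handed in when it is done.

```bash
ls; mkdir -p pics
python3 - <<'E'
from station import arm, optics
import cv2
s=arm.get_state(); print(s)
for n in ("scene","top"):
    p,d=optics.grab_frame(n); cv2.imwrite(f"pics/{n}0.png",p[:,:,::-1])
    m=optics.camera_model(n); print(n,m)
print(optics.camera_model("wrist"))
E
```

```text
pics
{'t': 0.0, 'q': array([ 1.51005972e+00,  3.59370636e-01,  1.10668178e-02, -3.96851757e-04,
       -1.22409210e+00, -2.88102803e-01]), 'qd': array([0.00082907, 0.00038058, 0.00073573, 0.00083573, 0.0005062 ,
       0.00126483]), 'joint_efforts': array([ 1.34705337e-03, -5.82720566e+01,  2.93057781e+01,  6.99706122e+00,
        7.29577179e-03, -1.50381425e-04]), 'eef_pos': array([0.23056002, 0.63387929, 0.22562824]), 'ee_rot': array([ 3.13995297e+00, -9.68581287e-05, -3.48974475e-01]), 'force': array([ 0.84045961, -0.71866399, -1.05038591]), 'moment': array([ 0.01712527, -0.00817964, -0.02771435]), 'width': 0.08779784932200718}
scene {'K': array([[621.37965897,   0.        , 323.96910792],
       [  0.        , 621.37965897, 238.32177193],
       [  0.        ,   0.        ,   1.        ]]), 'k1': -0.0927014565917017, 'T': array([[ 0.55081796,  0.36950312, -0.74837626, -0.99548983],
       [-0.83447472,  0.26085081, -0.48539551, -0.93704605],
       [ 0.0158594 ,  0.89186563,  0.45202232,  0.93588971],
       [ 0.        ,  0.        ,  0.        ,  1.        ]])}
top {'K': array(
[... 273 characters left out ...]
77, -0.00635058,  0.0108177 ],
       [-0.00694814,  0.10614308,  0.99432659,  1.44494479],
       [ 0.        ,  0.        ,  0.        ,  1.        ]])}
{'K': array([[333.06217834,   0.        , 321.28692926],
       [  0.        , 333.06217834, 240.12491525],
       [  0.        ,   0.        ,   1.        ]]), 'k1': -0.018942917334876186, 'T_tool_cam': array([[ 5.09543192e-04,  9.68567692e-01,  2.48749606e-01,
         6.71458400e-02],
       [ 9.99999426e-01, -7.28092414e-04,  7.86589751e-04,
         4.26115748e-04],
       [ 9.42978121e-04,  2.48749062e-01, -9.68567507e-01,
        -1.56524651e-01],
       [ 0.00000000e+00,  0.00000000e+00,  0.00000000e+00,
         1.00000000e+00]])}
```

```bash
cat > h.py <<'E'
import numpy as np, cv2
from station import arm, optics, outline_of, spot_point
from scipy.spatial.transform import Rotation as R
def toolT(s=None):
    s=s or arm.get_state(); T=np.eye(4); T[:3,:3]=R.from_euler('xyz',s['ee_rot']).as_matrix(); T[:3,3]=s['eef_pos']; return T
def camT(n,s=None):
    m=optics.camera_model(n); return m['T'] if n!='wrist' else toolT(s)@m['T_tool_cam']
def ray(n,uv,T):
    m=optics.camera_model(n); 
    p=cv2.undistortPoints(np.array([[uv]],float),m['K'],np.array([m['k1'],0,0,0]))[0,0]
    return T[:3,3],T[:3,:3]@np.array([p[0],-p[1],-1.])
def at_z(n,uv,z,T=None):
    T=camT(n) if T is None else T
    o,d=ray(n,uv,T); return o+d*(z-o[2])/d[2]
def proj(n,X,T=None):
    m=optics.camera_model(n); T=camT(n) if T is None else T
    p=np.linalg.inv(T)@np.append(X,1); x,y=p[0]/-p[2],p[1]/p[2]; f=1+m['k1']*(x*x+y*y)
    return m['K'][0,0]*x*f+m['K'][0,2], m['K'][1,1]*y*f+m['K'][1,2]
FZ=dict(tiny=.039,small=.043,medium=.049,large=.056); MZ=dict(tiny=.043,small=.0495,medium=.057,large=.066)
E
python3 - <<'E'
from h import *
for n in ("top","scene"):
    optics.grab_frame(n)
    for nm in ["flask_"+k for k in FZ]+["mantle_"+k for k in FZ]+["dropper","cylinder"]:
        k=nm.split('_')[-1]; z=FZ[k] if nm[0]=='f' else 0
        for r in spot_point(n,nm)[:3]: print(n,nm,round(r['conf'],2),np.round(r['uv']),np.round(at_z(n,r['uv'],z)[:2],3))
E
```

```text
top flask_tiny 0.57 [177. 195.] [0.58  0.406]
top flask_small 0.89 [203. 323.] [0.244 0.328]
top flask_small 0.74 [215. 275.] [0.367 0.299]
top flask_medium 0.6 [215. 223.] [0.504 0.301]
top flask_large 0.64 [169. 247.] [0.441 0.418]
top flask_large 0.63 [214. 222.] [0.504 0.301]
top flask_large 0.61 [156. 312.] [0.273 0.45 ]
top mantle_tiny 0.9 [397. 254.] [ 0.422 -0.18 ]
top mantle_tiny 0.35 [169. 247.] [0.445 0.435]
top mantle_medium 0.75 [420. 202.] [ 0.564 -0.244]
top mantle_medium 0.61 [460. 270.] [ 0.38  -0.349]
top mantle_medium 0.34 [485. 206.] [ 0.554 -0.422]
top mantle_large 0.58 [420. 202.] [ 0.563 -0.245]
top dropper 0.91 [239. 167.] [0.664 0.246]
top dropper 0.54 [215. 273.] [0.374 0.308]
top cylinder 0.83 [456. 169.] [ 0.655 -0.346]
top cylinder 0.58 [240. 171.] [0.653 0.246]
scene flask_tiny 0.44 [251. 200.] [0.59  0.411]
scene flask_tiny 0.21 [222. 205.] [0.499 0.467]
scene flask_small 0.55 [235. 228.] [0.377 0.3  ]
scene flask_medium 0.26 [417. 300.] [ 0.313 -0.386]
scene flask_large 0.83 [222. 208.] [0.451 0.421]
scene mantle_tiny 0.72 [371. 274.] [ 0.438 -0.178]
scene mantle_small 0.77 [463. 280.] [ 0.565 -0.422]
scene mantle_medium 0.94 [419. 301.] [ 0.381 -0.364]
scene mantle_medium 0.59 [371. 276.] [ 0.428 -0.183]
scene mantle_large 0.96 [412. 264.] [ 0.566 -0.25 ]
scene mantle_large 0.17 [374. 272.] [ 0.454 -0.179]
```

View pics/top0.png

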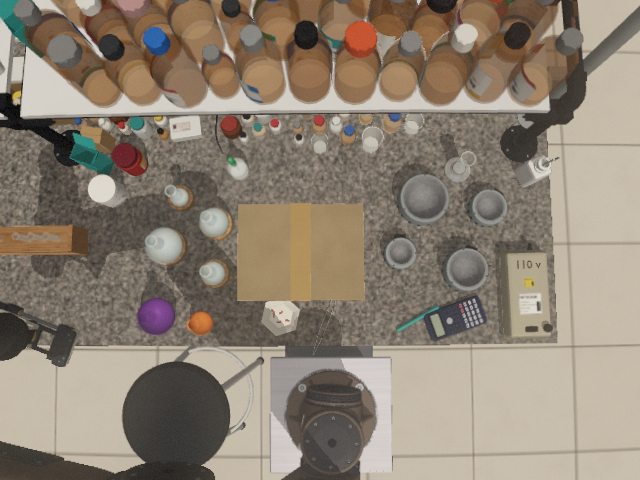

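View pics/scene0.png

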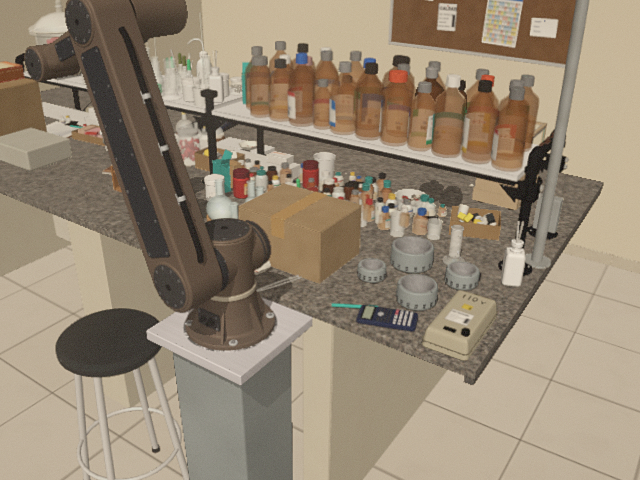

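Top view: the tiny flask is at pixel (179,195), medium (215,223), large (166,246) and small (213,273). The purple and orange look-alikes are at (156,316) and (201,322). The mantles are large (424,199), small (489,207), tiny (400,253) and medium (467,269). The scene view agrees on the mantles. Next I'll fit them using depth.

Run:
```python
from h import *
from scipy.optimize import least_squares
MD=dict(tiny=.086,small=.099,medium=.114,large=.132)
M=dict(large=(.566,-.247),small=(.56,-.422),tiny=(.43,-.18),medium=(.381,-.357))
F=dict(tiny=(.58,.405),medium=(.504,.301),large=(.441,.418),small=(.367,.299))
FR=dict(tiny=.122,small=.1325,medium=.146,large=.162)
for n in ("top","scene"):
    p,d=optics.grab_frame(n); T=camT(n); m=optics.camera_model(n)
    v,u=np.mgrid[:480,:640]
    q=cv2.undistortPoints(np.dstack([u,v]).reshape(-1,1,2).astype(float),m['K'],np.array([m['k1'],0,0,0]))[:,0]
    dd=d.reshape(-1); P=np.c_[q[:,0]*dd,-q[:,1]*dd,-dd]@T[:3,:3].T+T[:3,3]; P[dd==0]=9
    np.save(f'P{n}.npy',P)
    for k,c in M.items():
        r=np.hypot(P[:,0]-c[0],P[:,1]-c[1]); z=MZ[k]
        s=(r<MD[k]/2+.012)&(abs(P[:,2]-z)<.006)
        if s.sum()<10: print(n,k,s.sum());continue
        X=P[s,:2]; c0=np.median(X,0)
        rb={'tiny':.05,'small':.063,'medium':.078,'large':.096}[k]/2+.003
        rm=(MD[k]/2+rb)/2; w=(MD[k]/2-rb)/2
        f=lambda c:np.maximum(abs(np.hypot(*(X-c).T)-rm)-w,0)
        o=least_squares(f,c,loss='soft_l1',f_scale=.002).x
        print(n,'mantle',k,s.sum(),np.round(o,4),'mean',np.round(X.mean(0),4),'zmed',np.round(np.median(P[s,2]),4))
    for k,c in F.items():
        r=np.hypot(P[:,0]-c[0],P[:,1]-c[1])
        s=(r<.03)&(P[:,2]>FR[k]-.02)&(P[:,2]<FR[k]+.01)
        print(n,'flask',k,s.sum(),np.round(P[s].mean(0),4) if s.sum() else '')
```

```text
top mantle large 760 [ 0.5633 -0.2433] mean [ 0.5626 -0.243 ] zmed 0.0658
top mantle small 547 [ 0.5423 -0.4168] mean [ 0.5446 -0.4179] zmed 0.0493
top mantle tiny 533 [ 0.4236 -0.1819] mean [ 0.4237 -0.1822] zmed 0.0428
top mantle medium 697 [ 0.379  -0.3504] mean [ 0.3787 -0.3498] zmed 0.0567
top flask tiny 103 [0.5752 0.4005 0.1176]
top flask medium 94 [0.5069 0.3033 0.1426]
top flask large 105 [0.4454 0.4317 0.1578]
top flask small 84 [0.3738 0.3058 0.1301]
scene mantle large 353 [ 0.5568 -0.2495] mean [ 0.5569 -0.251 ] zmed 0.065
scene mantle small 246 [ 0.5385 -0.4252] mean [ 0.5447 -0.4242] zmed 0.048
scene mantle tiny 246 [ 0.4185 -0.1867] mean [ 0.4174 -0.1886] zmed 0.042
scene mantle medium 400 [ 0.3736 -0.3571] mean [ 0.3718 -0.3567] zmed 0.0557
scene flask tiny 54 [0.5735 0.3918 0.1149]
scene flask medium 65 [0.502  0.2942 0.1387]
scene flask large 63 [0.4404 0.4224 0.1548]
scene flask small 72 [0.37   0.2969 0.1258]
```

```bash
cat >> h.py <<'E'
def go(x,y,z,yaw=0,s=None):
    "shift in current tool axes (cm) and the turn (rotvec, tool) to a tool-down pose; shift BEFORE turn"
    T=toolT(s); d=T[:3,:3].T@(np.array([x,y,z])-T[:3,3])*100
    w=R.from_matrix(T[:3,:3].T@R.from_euler('xyz',[np.pi,0,yaw]).as_matrix()).as_rotvec()
    print('shift cm',np.round(d,2),'turn',np.round(w,3))
E
python3 - <<'E'
from h import *
go(.575,.40,.25)
P=np.load('Ptop.npy'); r=np.hypot(P[:,0]-.547,P[:,1]+.418); s=(r<.062)&(abs(P[:,2]-.0495)<.006); X=P[s,:2]
h=cv2.minEnclosingCircle(X.astype(np.float32)); print(h, X.mean(0), X.min(0),X.max(0))
E
```

```text
shift cm [40.36 10.25 -2.35] turn [ 0.     0.    -0.349]
((0.5428289771080017, -0.41703468561172485), 0.04854755476117134) [ 0.54231791 -0.41702464] [ 0.4963086  -0.46355899] [ 0.58965279 -0.36952478]
```

Mantle positions: large (.563,-.243), small (.542,-.417), tiny (.4236,-.182), medium (.379,-.350).

```bash
python3 -m crank '[[100,[4,1,-1],[0,0,0]],[100,[4,1,-1],[0,0,0]],[100,[4,1,-0.4],[0,0,0]],[100,[4,1,0],[0,0,0]],[100,[4,1,0],[0,0,0]],[100,[4,1,0],[0,0,0]],[100,[4,1,0],[0,0,0]],[100,[4,1,0],[0,0,0]],[100,[4,1,0],[0,0,0]],[100,[4.3,1.2,0],[0,0,-0.12]],[100,[0,0,0],[0,0,-0.115]],[100,[0,0,0],[0,0,-0.115]]]' 15
python3 - <<'E'
from h import *
s=arm.get_state(); print(s['q'].round(2)); T=camT('wrist',s); p,d=optics.grab_frame('wrist'); cv2.imwrite('pics/w1.png',p[:,:,::-1])
for r in spot_point('wrist','flask_tiny')[:3]: print(r['conf'],r['uv'],at_z('wrist',r['uv'],.039,T))
for r in outline_of('wrist','flask_tiny')[:3]: print(r['conf'],r['uv'],at_z('wrist',r['uv'],.08,T))
E
```

```text
t: 2.5
eef_pos: [0.5759, 0.3993, 0.2501]
ee_rot: [3.141, 0.0, 0.003]
force: [-0.1, -0.1, 0.2]
width: 0.0878
[ 0.88  0.39  0.11 -0.   -1.29  0.69]
0.6 [324.0, 218.4] [0.5813783  0.39616604 0.08      ]
```

View pics/w1.png

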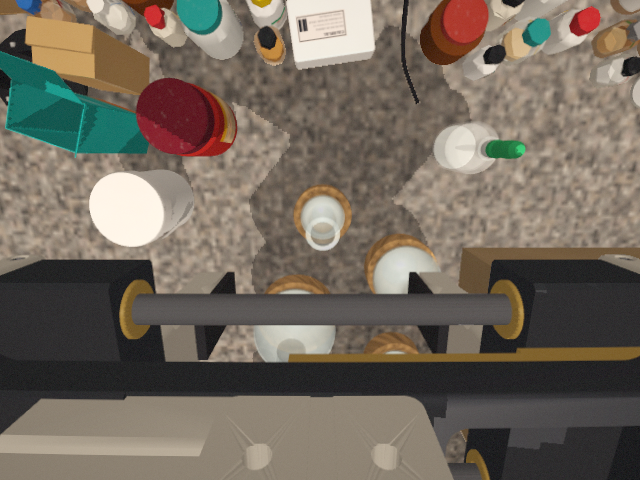

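The tiny flask's rim centre shows at about (322,233). The dropper is upper right, well clear.

Run:
```python
from h import *
print(at_z('wrist',(322.5,233),.122)); print(at_z('wrist',(323,213),.03))
print('cork ring centre',at_z('wrist',(323,213),.03))
p=at_z('wrist',(322.5,233),.122); go(p[0],p[1],.09)
```

```text
[0.57502586 0.39908843 0.122     ]
[0.57701556 0.39828673 0.03      ]
cork ring centre [0.57701556 0.39828673 0.03      ]
shift cm [ 0.03  0.14 16.04] turn [ 0.     0.    -0.002]
```

```bash
python3 -m crank '[[100,[0,0,4],[0,0,0]],[100,[0,0,4],[0,0,0]],[100,[0,0,3],[0,0,0]],[100,[0,0,2],[0,0,0]],[100,[0,0,2],[0,0,0]],[100,[0,0,1],[0,0,0]],[0,[0,0,0],[0,0,0]],[0,[0,0,0],[0,0,0]],[0,[0,0,0],[0,0,0]],[0,[0,0,0],[0,0,0]],[0,[0,0,0],[0,0,0]],[0,[0,0,0],[0,0,0]]]' 15
python3 -m crank '[[0,[0,0,0],[0,0,0]],[0,[0,0,-1],[0,0,0]],[0,[0,0,-3],[0,0,0]],[0,[0,0,-4],[0,0,0]],[0,[0,0,-4],[0,0,0]],[0,[0,0,-4],[0,0,0]],[0,[0,0,-4],[0,0,0]]]'
python3 -c "
from h import *
go(.4236,-.182,.29)"
```

```text
t: 3.85
eef_pos: [0.5747, 0.4009, 0.0911]
ee_rot: [-3.141, -0.0, 0.001]
force: [0.7, -0.2, 0.1]
width: 0.0452
t: 4.55
eef_pos: [0.5743, 0.4004, 0.2932]
ee_rot: [-3.141, -0.0, 0.001]
force: [0.5, 0.8, -0.4]
width: 0.0267
shift cm [-15.14  58.22   0.29] turn [-0.    -0.     0.001]
```

```bash
python3 -m crank '[[0,[-0.5,2,0],[0,0,0]],[0,[-1,4,0],[0,0,0]],[0,[-1,4,0],[0,0,0]],[0,[-1,4,0],[0,0,0]],[0,[-1,4,0],[0,0,0]],[0,[-1,4,0],[0,0,0]],[0,[-1,4,0],[0,0,0]],[0,[-1,4,0],[0,0,0]],[0,[-1,4,0],[0,0,0]],[0,[-1,4,0],[0,0,0]],[0,[-1,4,0],[0,0,0]],[0,[-1,4,0],[0,0,0]]]'
python3 -m crank '[[0,[-1,4,0],[0,0,0]],[0,[-1,4,0],[0,0,0]],[0,[-1,3,0],[0,0,0]],[0,[-0.6,1.2,0],[0,0,0]],[0,[0,0,4],[0,0,0]],[0,[0,0,4],[0,0,0]],[0,[0,0,0],[0,0,0]],[0,[0,0,0],[0,0,0]]]'
python3 - <<'E'
from h import *
s=arm.get_state(); T=camT('wrist',s); p,d=optics.grab_frame('wrist'); cv2.imwrite('pics/w2.png',p[:,:,::-1]); print(s['q'].round(2),s['width'])
go(.4236,-.182,.21)
print(proj('wrist',[.4236,-.182,.043],T))
E
```

```text
t: 5.75
eef_pos: [0.4593, -0.0609, 0.2915]
ee_rot: [-3.141, -0.001, 0.002]
force: [0.7, -1.3, -0.9]
width: 0.0265
t: 6.55
eef_pos: [0.4245, -0.1815, 0.2117]
ee_rot: [3.141, 0.001, 0.002]
force: [0.6, 0.2, 0.1]
width: 0.0268
[ 0.03  0.01 -0.46  0.   -1.1   1.55] 0.026821491427154048
shift cm [-0.19  0.05  0.26] turn [ 0.001 -0.002  0.002]
(np.float64(321.28229032036654), np.float64(224.95884583513282))
```

View pics/w2.png

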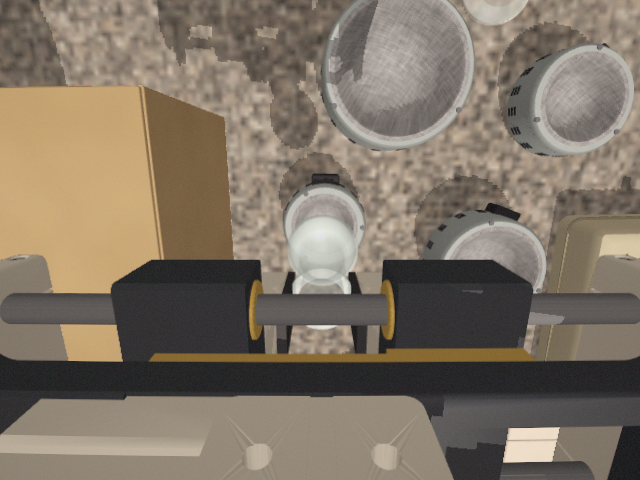

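The tiny mantle is right under the held bulb: mouth centre about (324,220), bulb (322,248). The gripper body would come close to the carton at this yaw, so I'll turn it first, then fit the mantles with wrist depth.

```bash
cat >> h.py <<'E'
from scipy.optimize import least_squares
MD=dict(tiny=.086,small=.099,medium=.114,large=.132); BD=dict(tiny=.05,small=.063,medium=.078,large=.096)
MX=dict(large=(.5633,-.2433),small=(.5428,-.417),tiny=(.4236,-.182),medium=(.379,-.3504))
def cloud(n,d,T):
    m=optics.camera_model(n); v,u=np.mgrid[:480,:640]
    q=cv2.undistortPoints(np.dstack([u,v]).reshape(-1,1,2).astype(float),m['K'],np.array([m['k1'],0,0,0]))[:,0]
    dd=d.reshape(-1); P=np.c_[q[:,0]*dd,-q[:,1]*dd,-dd]@T[:3,:3].T+T[:3,3]; P[dd==0]=9; return P
def mantles():
    s=arm.get_state(); T=camT('wrist',s); p,d=optics.grab_frame('wrist'); P=cloud('wrist',d,T)
    for k,c in MX.items():
        s=(np.hypot(P[:,0]-c[0],P[:,1]-c[1])<MD[k]/2+.012)&(abs(P[:,2]-MZ[k])<.004)
        if s.sum()<300: continue
        X=P[s,:2]; rb=BD[k]/2+.003; rm=(MD[k]/2+rb)/2; w=(MD[k]/2-rb)/2
        o=least_squares(lambda c:np.maximum(abs(np.hypot(*(X-c).T)-rm)-w,0),c,loss='soft_l1',f_scale=.002).x
        a=np.degrees(np.arctan2(*(X-o).T[::-1])); print('mantle',k,s.sum(),np.round(o,4),'sectors',len(np.unique(a//20)),'of 18')
    return p,d,T
E
python3 -m crank '[[0,[0,0,0],[0,0,0.15]],[0,[0,0,0],[0,0,0.15]],[0,[0,0,0],[0,0,0.15]],[0,[0,0,0],[0,0,0.15]],[0,[0,0,0],[0,0,0.15]],[0,[0,0,0],[0,0,0.15]],[0,[0,0,0],[0,0,0.15]],[0,[0,0,0],[0,0,0.15]],[0,[0,0,0],[0,0,0]],[0,[0,0,0],[0,0,0]]]'
python3 - <<'E'
from h import *
p,d,T=mantles(); cv2.imwrite('pics/w3.png',p[:,:,::-1])
go(.4236,-.182,.098,-1.2)
E
```

```text
t: 7.6
eef_pos: [0.4253, -0.1814, 0.2122]
ee_rot: [-3.139, -0.001, -1.194]
force: [0.4, 0.6, -0.6]
width: 0.0266
mantle large 6057 [ 0.5611 -0.2466] sectors 18 of 18
mantle tiny 1864 [ 0.421  -0.1822] sectors 12 of 18
mantle medium 5325 [ 0.3777 -0.3533] sectors 18 of 18
shift cm [-1.000e-02  1.800e-01  1.139e+01] turn [-0.002 -0.001  0.006]
```

View pics/w3.png

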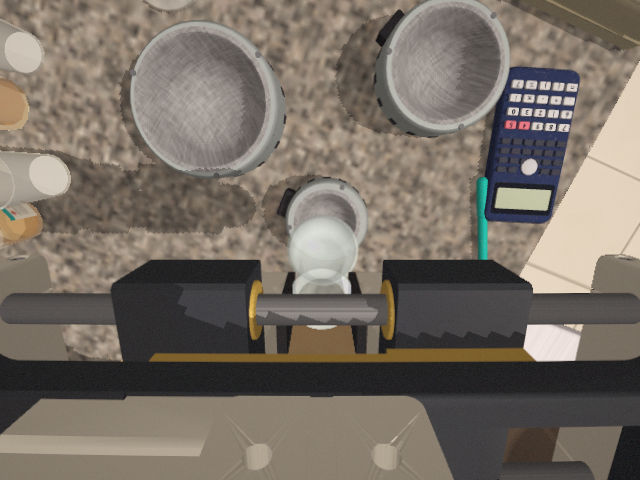

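```bash
python3 -m crank '[[0,[0.05,0.3,2],[0,0,0]],[0,[0,0,3],[0,0,0]],[0,[0,0,2.5],[0,0,0]],[0,[0,0,1.5],[0,0,0]],[0,[0,0,1],[0,0,0]],[0,[0,0,0.5],[0,0,0]],[0,[0,0,0.3],[0,0,0]],[0,[0,0,0.2],[0,0,0]],[0,[0,0,0],[0,0,0]],[0,[0,0,0],[0,0,0]]]'
```

```text
t: 8.65
eef_pos: [0.4232, -0.184, 0.1031]
ee_rot: [-3.14, -0.003, -1.195]
force: [-3.8, -2.6, 16.8]
width: 0.0266
```

```bash
python3 -m crank '[[0,[0,0,0.2],[0,0,0]],[0,[0,0,0.2],[0,0,0]],[0,[0,0,0],[0,0,0]],[0,[0,0,0],[0,0,0]]]'; python3 -c "
from h import *
print(arm.get_state()['force'])"
```

```text
t: 9.05
eef_pos: [0.4232, -0.1841, 0.0994]
ee_rot: [-3.14, -0.003, -1.195]
force: [-5.9, -2.4, 19.4]
width: 0.0266
[-5.93797959 -2.38328832 19.42842329]
```

```bash
python3 -m crank '[[0,[-0.05,0.14,0],[0,0,0]],[0,[0,0,0],[0,0,0]],[30,[0,0,0],[0,0,0]],[40,[0,0,0],[0,0,0]],[60,[0,0,0],[0,0,0]],[100,[0,0,0],[0,0,0]],[100,[0,0,0],[0,0,0]],[100,[0,0,0],[0,0,0]],[100,[0,0,0],[0,0,0]],[100,[0,0,0],[0,0,0]]]'
python3 -m crank '[[100,[0,0,-1],[0,0,0]],[100,[0,0,-3],[0,0,0]],[100,[0,0,-5],[0,0,0]],[100,[0,0,-5],[0,0,0]],[100,[0,0,0],[0,0,0]],[100,[0,0,0],[0,0,0]]]'
python3 - <<'E'
from h import *
p,d,T=mantles(); cv2.imwrite('pics/w4.png',p[:,:,::-1])
for z in (.047,.130): print(proj('wrist',[.4225,-.183,z],T))
print(arm.get_state()['eef_pos'])
E
```

```text
t: 10.05
eef_pos: [0.4201, -0.183, 0.0965]
ee_rot: [3.141, 0.0, -1.199]
force: [0.1, -0.9, -1.3]
width: 0.0772
t: 10.65
eef_pos: [0.4208, -0.183, 0.2385]
ee_rot: [-3.138, -0.001, -1.199]
force: [0.4, -0.2, -1.2]
width: 0.0877
mantle large 4985 [ 0.5614 -0.2471] sectors 18 of 18
mantle tiny 2114 [ 0.4209 -0.1828] sectors 17 of 18
mantle medium 4631 [ 0.3779 -0.3531] sectors 18 of 18
(np.float64(320.66371730868656), np.float64(219.3840474529933))
(np.float64(320.11252429606617), np.float64(238.35976599789404))
[ 0.41992277 -0.18289363  0.23702217]
```

View pics/w4.png

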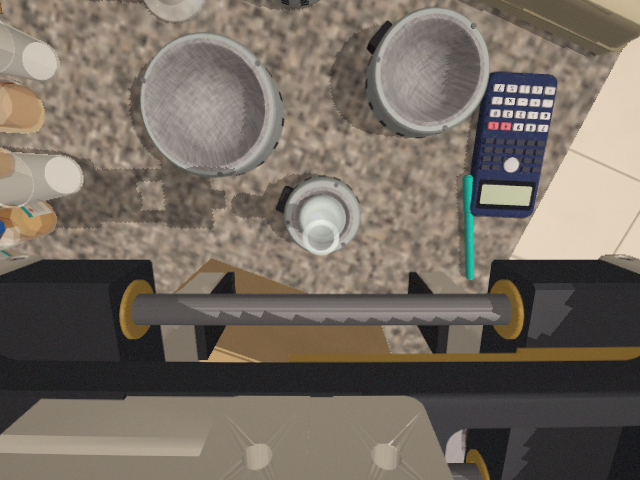

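The tiny flask is seated and upright, rim at (322,238), concentric with its mantle. Next is the small flask.

```bash
python3 -m crank '[[100,[0,0,0],[0,0,-0.15]],[100,[0,0,0],[0,0,-0.15]],[100,[0,0,0],[0,0,-0.15]],[100,[0,0,0],[0,0,-0.15]],[100,[0,0,0],[0,0,-0.15]],[100,[0,0,0],[0,0,-0.15]],[100,[0,0,0],[0,0,-0.15]],[100,[0,0,0],[0,0,-0.15]],[100,[1,-4,0],[0,0,0]],[100,[1,-4,0],[0,0,0]],[100,[1,-4,0],[0,0,0]],[100,[0,-4,0],[0,0,0]]]'
python3 -m crank '[[100,[0,-4,0],[0,0,0]],[100,[0,-4,0],[0,0,0]],[100,[0,-4,0],[0,0,0]],[100,[0,-4,0],[0,0,0]],[100,[-1,-4,0],[0,0,0]],[100,[-1,-4,0],[0,0,0]],[100,[-2,-4,0],[0,0,0]],[100,[-2,-4,0],[0,0,0]],[100,[-2,-1,0],[0,0,0]],[100,[0,0,0],[0,0,0]],[100,[0,0,0],[0,0,0]]]' 10
cat >> h.py <<'E'
FX=dict(medium=(.5069,.3033),large=(.4454,.4317),small=(.3738,.3058)); RZ=dict(tiny=.122,small=.1325,medium=.146,large=.162)
def flask(k,png,c=None):
    s=arm.get_state(); T=camT('wrist',s); p,d=optics.grab_frame('wrist'); P=cloud('wrist',d,T); c=c or FX[k]
    s=(np.hypot(P[:,0]-c[0],P[:,1]-c[1])<.03)&(abs(P[:,2]-RZ[k])<.005); X=P[s,:2]
    uv=proj('wrist',[*c,RZ[k]],T); print('top est at',np.round(uv), 'rim pts',s.sum(), np.round(X.mean(0),4) if s.sum() else '')
    if s.sum()>8: print('enclosing',cv2.minEnclosingCircle(X.astype(np.float32)))
    u,v=map(int,uv); b=p[max(0,v-75):v+75,max(0,u-100):u+100].copy(); cv2.imwrite(png,cv2.resize(b,None,fx=3,fy=3)[:,:,::-1]); print('crop origin',max(0,u-100),max(0,v-75)); return p,d,T
E
python3 - <<'E'
from h import *
p,d,T=flask('small','pics/w5.png'); print(arm.get_state()['eef_pos'])
go(.3738,.3058,.1)
E
```

```text
t: 11.9
eef_pos: [0.4498, -0.0217, 0.2352]
ee_rot: [3.14, 0.003, 0.001]
force: [-0.2, 0.6, -0.3]
width: 0.0876
t: 13.0
eef_pos: [0.3689, 0.3066, 0.2355]
ee_rot: [3.139, 0.001, 0.003]
force: [0.7, -1.0, -0.1]
width: 0.088
top est at [322. 235.] rim pts 581 [0.3727 0.303 ]
enclosing ((0.3721560835838318, 0.3030408024787903), 0.015523483976721764)
crop origin 221 159
[0.36937637 0.30635111 0.23570958]
shift cm [ 0.45  0.03 13.57] turn [0.002 0.001 0.002]
```

View pics/w5.png

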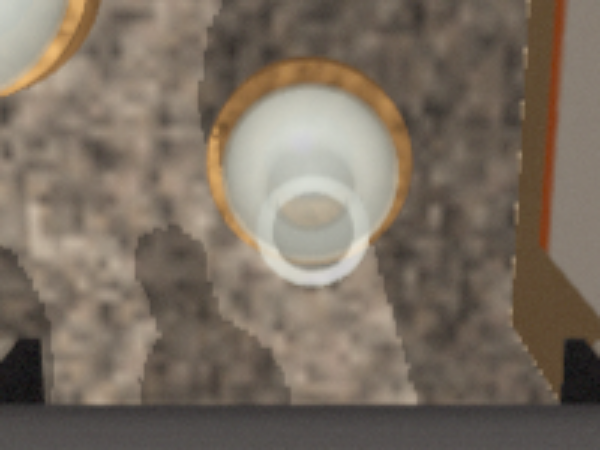

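```bash
python3 -m crank '[[100,[0.28,0.33,0],[0,0,0]],[100,[0,0,0],[0,0,0.15]],[100,[0,0,0],[0,0,0.15]],[100,[0,0,0],[0,0,0.15]],[100,[0,0,0],[0,0,0.15]],[100,[0,0,0],[0,0,0.15]],[100,[0,0,0],[0,0,0.15]],[100,[0,0,0],[0,0,0.15]],[100,[0,0,0],[0,0,0.15]],[100,[0,0,0],[0,0,0.15]],[100,[0,0,0],[0,0,0]]]'
python3 -c "
from h import *
print(arm.get_state()['q'].round(2)); go(.3722,.303,.096,-1.35)"
```

```text
t: 14.15
eef_pos: [0.3731, 0.3026, 0.2364]
ee_rot: [3.141, -0.0, -1.353]
force: [-0.3, 0.3, 0.2]
width: 0.0879
[ 1.09  0.03 -0.39  0.   -1.16 -0.87]
shift cm [-0.06  0.07 14.04] turn [ 0.    -0.    -0.003]
```

```bash
python3 -m crank '[[100,[0,0,3],[0,0,0]],[100,[0,0,4],[0,0,0]],[100,[0,0,3],[0,0,0]],[100,[0,0,2],[0,0,0]],[100,[0,0,1.5],[0,0,0]],[100,[0,0,0.5],[0,0,0]],[0,[0,0,0],[0,0,0]],[0,[0,0,0],[0,0,0]],[0,[0,0,0],[0,0,0]],[0,[0,0,0],[0,0,0]],[0,[0,0,0],[0,0,0]],[0,[0,0,0],[0,0,0]]]' 15
python3 -m crank '[[0,[0,0,0],[0,0,0]],[0,[0,0,0],[0,0,0]],[0,[0,0,0],[0,0,0]],[0,[0,0,0],[0,0,0]]]'
```

```text
t: 15.35
eef_pos: [0.3724, 0.3038, 0.0969]
ee_rot: [-3.141, 0.0, -1.348]
force: [-0.1, -0.0, -0.1]
width: 0.0454
t: 15.75
eef_pos: [0.3723, 0.3036, 0.0966]
ee_rot: [3.141, -0.0, -1.349]
force: [-1.3, 0.2, 0.9]
width: 0.0263
```

```bash
python3 -m crank '[[0,[0,0,-2],[0,0,0]],[0,[0,0,-4],[0,0,0]],[0,[0,0,-4],[0,0,0]],[0,[0,0,-4],[0,0,-0.15]],[0,[0,0,-4],[0,0,-0.15]],[0,[0,0,-3],[0,0,-0.15]],[0,[0,0,-1],[0,0,-0.15]],[0,[0,0,0],[0,0,-0.15]],[0,[0,0,0],[0,0,-0.15]],[0,[0,0,0],[0,0,-0.15]],[0,[0,0,0],[0,0,-0.15]],[0,[0,0,0],[0,0,-0.15]]]'
python3 -m crank '[[0,[0.5,2,0],[0,0,0]],[0,[1,4,0],[0,0,0]],[0,[1,4,0],[0,0,0]],[0,[1,4,0],[0,0,0]],[0,[1,4,0],[0,0,0]],[0,[1,4,0],[0,0,0]],[0,[1,4,0],[0,0,0]],[0,[1,4,0],[0,0,0]],[0,[1,4,0],[0,0,0]],[0,[1,4,0],[0,0,0]],[0,[1,4,0],[0,0,0]],[0,[1,4,0],[0,0,0]]]'
python3 -m crank '[[0,[1,4,0],[0,0,0]],[0,[1,4,0],[0,0,0]],[0,[1,4,0],[0,0,0]],[0,[1,4,0],[0,0,0]],[0,[1,4,0],[0,0,0]],[0,[0.5,4,0],[0,0,0]],[0,[0,2.2,0],[0,0,0]],[0,[0,0,4],[0,0,0]],[0,[0,0,4],[0,0,0]],[0,[0,0,1],[0,0,0]],[0,[0,0,0],[0,0,0]],[0,[0,0,0],[0,0,0]]]'
python3 - <<'E'
from h import *
p,d,T=mantles(); cv2.imwrite('pics/w6.png',p[:,:,::-1]); print(arm.get_state()['q'].round(2))
go(.541,-.42,.1075)
E
```

```text
t: 16.95
eef_pos: [0.3723, 0.3034, 0.3163]
ee_rot: [3.141, 0.0, 0.007]
force: [-0.1, -0.5, -0.2]
width: 0.0268
t: 18.15
eef_pos: [0.4879, -0.158, 0.3164]
ee_rot: [-3.141, 0.0, 0.001]
force: [1.5, 1.0, -1.3]
width: 0.0264
t: 19.35
eef_pos: [0.5442, -0.4187, 0.2286]
ee_rot: [3.14, -0.002, 0.002]
force: [0.8, 0.5, 0.3]
width: 0.0266
mantle large 4226 [ 0.5621 -0.2477] sectors 18 of 18
mantle small 1807 [ 0.5393 -0.4209] sectors 12 of 18
[-0.37  0.37  0.04  0.   -1.23  1.94]
shift cm [-0.38  0.1  12.17] turn [ 0.002 -0.003  0.002]
```

View pics/w6.png

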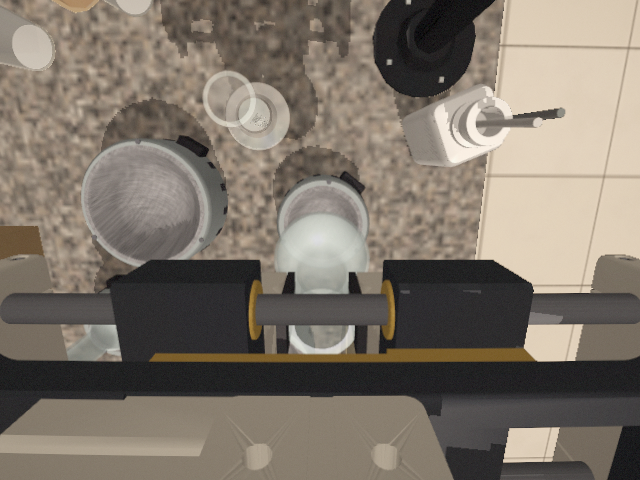

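The small mantle is directly under the bulb. The cylinder at (245,105) and white bottle at (460,130) are clear.

```bash
python3 -m crank '[[0,[-0.45,0.15,2],[0,0,0]],[0,[0,0,3],[0,0,0]],[0,[0,0,3],[0,0,0]],[0,[0,0,2],[0,0,0]],[0,[0,0,0.8],[0,0,0]],[0,[0,0,0.4],[0,0,0]],[0,[0,0,0.3],[0,0,0]],[0,[0,0,0.3],[0,0,0]],[0,[0,0,0],[0,0,0]],[0,[0,0,0],[0,0,0]]]'
```

```text
t: 20.4
eef_pos: [0.539, -0.4199, 0.1092]
ee_rot: [3.141, -0.001, 0.001]
force: [0.4, -0.7, -0.7]
width: 0.0267
```

```bash
python3 -m crank '[[0,[0,0,0.1],[0,0,0]],[0,[0,0,0.1],[0,0,0]],[0,[0,0,0],[0,0,0]],[0,[0,0,0],[0,0,0]]]'
```

```text
t: 20.8
eef_pos: [0.5396, -0.4201, 0.1075]
ee_rot: [3.14, -0.002, 0.002]
force: [0.9, 0.7, 6.0]
width: 0.0268
```

```bash
python3 -m crank '[[30,[0,0,0],[0,0,0]],[40,[0,0,0],[0,0,0]],[60,[0,0,0],[0,0,0]],[100,[0,0,0],[0,0,0]],[100,[0,0,0],[0,0,0]],[100,[0,0,0],[0,0,0]],[100,[0,0,-1],[0,0,0]],[100,[0,0,-3],[0,0,0]],[100,[0,0,-5],[0,0,0]],[100,[0,0,-5],[0,0,0]],[100,[0,0,0],[0,0,0]],[100,[0,0,0],[0,0,0]]]'
python3 - <<'E'
from h import *
p,d,T=mantles(); P=cloud('wrist',d,T)
s=(np.hypot(P[:,0]-.54,P[:,1]+.42)<.035)&(abs(P[:,2]-.143)<.008); print(s.sum(),P[s,2].max(),cv2.minEnclosingCircle(P[s,:2].astype(np.float32)))
E
python3 -m crank '[[100,[-0.5,-4,0],[0,0,0]],[100,[-0.5,-5,0],[0,0,0]],[100,[-0.5,-5,0],[0,0,0]],[100,[-0.5,-5,0],[0,0,0]],[100,[-0.5,-5,0],[0,0,0]],[100,[-0.5,-5,0],[0,0,0]],[100,[-0.5,-5,0],[0,0,0]],[100,[0,-5,0],[0,0,0]],[100,[0,-5,0],[0,0,0]],[100,[0,-5,0],[0,0,0]],[100,[0,-5,0],[0,0,0]],[100,[0,-5,0],[0,0,0]]]'
python3 -m crank '[[100,[0,-5,0],[0,0,0]],[100,[0,-5,0],[0,0,0]],[100,[0,-3,0],[0,0,0]],[100,[0,0,0],[0,0,0]],[100,[0,0,0],[0,0,0]]]'
python3 - <<'E'
from h import *
p,d,T=flask('medium','pics/w7.png'); print(arm.get_state()['eef_pos'],arm.get_state()['q'].round(2))
E
```

```text
t: 22.0
eef_pos: [0.5394, -0.42, 0.2494]
ee_rot: [3.14, -0.004, 0.001]
force: [-0.0, 0.6, -1.4]
width: 0.0877
mantle large 4079 [ 0.5622 -0.2478] sectors 18 of 18
mantle small 2791 [ 0.5405 -0.4209] sectors 18 of 18
mantle medium 778 [ 0.3771 -0.3543] sectors 9 of 18
581 0.14398854621217233 ((0.5457628965377808, -0.4210294783115387), 0.015501003712415695)
t: 23.25
eef_pos: [0.502, 0.1704, 0.2456]
ee_rot: [3.14, 0.002, 0.002]
force: [1.1, -1.0, -0.1]
width: 0.0873
t: 23.75
eef_pos: [0.5022, 0.2989, 0.2449]
ee_rot: [3.139, 0.002, 0.003]
force: [-0.8, 0.0, 0.1]
width: 0.0878
top est at [315. 236.] rim pts 589 [0.5051 0.3008]
enclosing ((0.5046896934509277, 0.3008328080177307), 0.015530001372098923)
crop origin 214 160
[0.50243437 0.29821609 0.24533471] [ 0.87  0.2  -0.16 -0.   -1.21  0.7 ]
```

```bash
python3 -m crank '[[100,[0.25,-0.22,0],[0,0,0.15]],[100,[0,0,0],[0,0,0.15]],[100,[0,0,0],[0,0,0.15]],[100,[0,0,0],[0,0,0.15]],[100,[0,0,0],[0,0,0.15]],[100,[0,0,0],[0,0,0.15]],[100,[0,0,0],[0,0,0.15]],[100,[0,0,0],[0,0,0.15]],[100,[0,0,0],[0,0,0.15]],[100,[0,0,0],[0,0,0]],[100,[0,0,0],[0,0,0]]]' 18
python3 -c "
from h import *
print(arm.get_state()['q'].round(2)); go(.5047,.3008,.110,-1.35)"
```

```text
t: 24.9
eef_pos: [0.5056, 0.3, 0.2465]
ee_rot: [3.141, -0.0, -1.345]
force: [0.6, -0.6, -0.5]
width: 0.0879
[ 0.87  0.2  -0.16 -0.   -1.21 -0.64]
shift cm [-0.1   0.06 13.65] turn [ 0.    -0.     0.005]
```

View pics/w7.png

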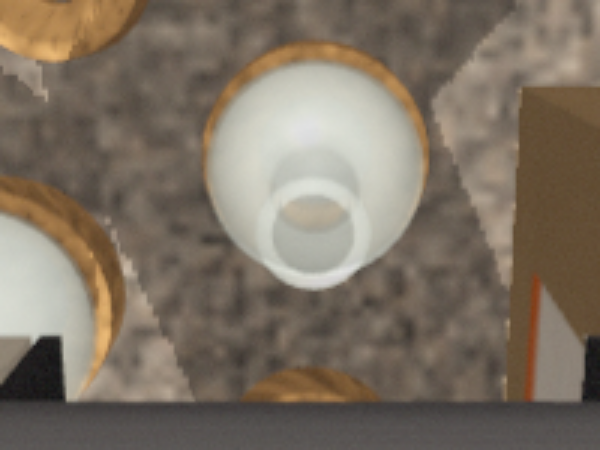

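Medium flask confirmed: clear glass, rim at crop (314,233), matching the depth fit.

```bash
python3 -m crank '[[100,[-0.1,0.05,3],[0,0,0]],[100,[0,0,4],[0,0,0]],[100,[0,0,3],[0,0,0]],[100,[0,0,2],[0,0,0]],[100,[0,0,1],[0,0,0]],[100,[0,0,0.6],[0,0,0]],[0,[0,0,0],[0,0,0]],[0,[0,0,0],[0,0,0]],[0,[0,0,0],[0,0,0]],[0,[0,0,0],[0,0,0]],[0,[0,0,0],[0,0,0]],[0,[0,0,0],[0,0,0]]]' 18
python3 -m crank '[[0,[0,0,0],[0,0,0]],[0,[0,0,0],[0,0,0]],[0,[0,0,0],[0,0,0]],[0,[0,0,0],[0,0,0]]]'
```

```text
t: 26.1
eef_pos: [0.5049, 0.3019, 0.1109]
ee_rot: [-3.141, 0.0, -1.349]
force: [-0.6, -0.4, -0.2]
width: 0.0451
t: 26.5
eef_pos: [0.5047, 0.3018, 0.1106]
ee_rot: [3.141, -0.0, -1.349]
force: [-0.7, -0.6, 0.8]
width: 0.0266
```

```bash
python3 -m crank '[[0,[0,0,-2],[0,0,0]],[0,[0,0,-4],[0,0,0]],[0,[0,0,-4],[0,0,0]],[0,[0,0,-4],[0,0,-0.15]],[0,[0,0,-4],[0,0,-0.15]],[0,[0,0,-3],[0,0,-0.15]],[0,[0,0,-1],[0,0,-0.15]],[0,[0,0,0],[0,0,-0.15]],[0,[0,0,0],[0,0,-0.15]],[0,[0,0,0],[0,0,-0.15]],[0,[0,0,0],[0,0,-0.15]],[0,[0,0,0],[0,0,-0.15]]]'
python3 -m crank '[[0,[0,2,0],[0,0,0]],[0,[0,4,0],[0,0,0]],[0,[0,4,0],[0,0,0]],[0,[0,4,0],[0,0,0]],[0,[0,4,0],[0,0,0]],[0,[0,4,0],[0,0,0]],[0,[-1,4,0],[0,0,0]],[0,[-1,4,0],[0,0,0]],[0,[-1,4,0],[0,0,0]],[0,[-1,4,0],[0,0,0]],[0,[-1,4,0],[0,0,0]],[0,[-1,4,0],[0,0,0]]]'
python3 -m crank '[[0,[-1.2,4,0],[0,0,0]],[0,[-1.5,4,0],[0,0,0]],[0,[-1.5,4,0],[0,0,0]],[0,[-1.5,4,0],[0,0,0]],[0,[-1,3,0],[0,0,0]],[0,[0,0.5,0],[0,0,0]],[0,[0,0,3],[0,0,0]],[0,[0,0,4],[0,0,0]],[0,[0,0,1],[0,0,0]],[0,[0,0,0],[0,0,0]],[0,[0,0,0],[0,0,0]]]'
python3 - <<'E'
from h import *
p,d,T=mantles(); cv2.imwrite('pics/w8.png',p[:,:,::-1]); print(arm.get_state()['q'].round(2))
go(.3778,-.3535,.1236)
E
```

```text
t: 27.7
eef_pos: [0.5046, 0.3018, 0.3301]
ee_rot: [3.141, 0.001, 0.007]
force: [-0.5, 0.1, -1.2]
width: 0.0265
t: 28.9
eef_pos: [0.444, -0.16, 0.3307]
ee_rot: [-3.141, -0.0, -0.001]
force: [0.9, -0.0, -1.4]
width: 0.0265
t: 30.0
eef_pos: [0.3793, -0.3538, 0.2522]
ee_rot: [3.14, -0.001, 0.001]
force: [0.1, -0.9, -1.2]
width: 0.0265
mantle large 3248 [ 0.5614 -0.2473] sectors 12 of 18
mantle small 3131 [ 0.5435 -0.4221] sectors 17 of 18
mantle tiny 2212 [ 0.4212 -0.1817] sectors 16 of 18
mantle medium 1659 [ 0.3758 -0.354 ] sectors 10 of 18
[-0.37  0.08 -0.29  0.   -1.2   1.94]
shift cm [-0.21 -0.05 12.9 ] turn [ 0.002 -0.002  0.001]
```

View pics/w8.png

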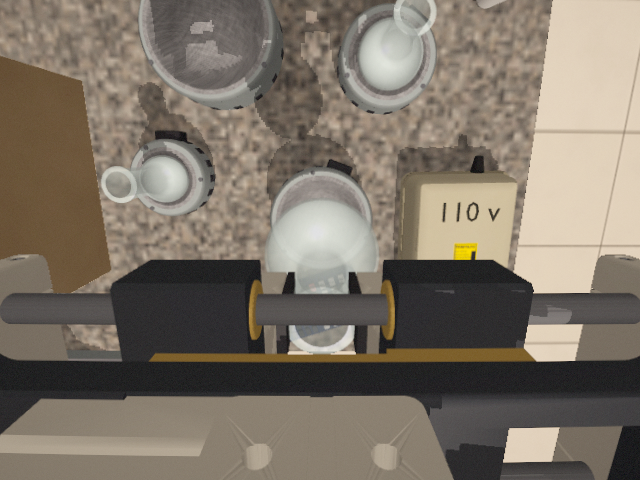

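```bash
python3 -m crank '[[0,[-0.2,-0.05,3],[0,0,0]],[0,[0,0,3],[0,0,0]],[0,[0,0,3],[0,0,0]],[0,[0,0,2],[0,0,0]],[0,[0,0,0.8],[0,0,0]],[0,[0,0,0.4],[0,0,0]],[0,[0,0,0.3],[0,0,0]],[0,[0,0,0.2],[0,0,0]],[0,[0,0,0],[0,0,0]],[0,[0,0,0],[0,0,0]]]'
python3 - <<'E'
from h import *
s=arm.get_state(); T=camT('wrist',s); p,d=optics.grab_frame('wrist'); P=cloud('wrist',d,T)
for k,c,z in (('tiny',(.421,-.1825),.130),('small',(.5405,-.421),.143)):
    q=(np.hypot(P[:,0]-c[0],P[:,1]-c[1])<.05)&(P[:,2]>z-.012)&(P[:,2]<z+.01)
    if q.sum(): X=P[q]; print(k,q.sum(),X.mean(0),X.max(0),X.min(0),proj('wrist',[*c,z],T))
E
```

```text
t: 31.05
eef_pos: [0.3769, -0.353, 0.1242]
ee_rot: [3.141, -0.001, 0.001]
force: [0.1, -0.1, -0.8]
width: 0.0269
tiny 237 [ 0.42056116 -0.19628821  0.12005063] [ 0.43089181 -0.19174696  0.12348379] [ 0.4110752  -0.1991132   0.11801162] (np.float64(-44.833084480848925), np.float64(206.70263388048545))
```

```bash
python3 -m crank '[[0,[0,0,0.1],[0,0,0]],[0,[0,0,0.1],[0,0,0]],[0,[0,0,0],[0,0,0]],[0,[0,0,0],[0,0,0]]]'
```

```text
t: 31.5
eef_pos: [0.3769, -0.3533, 0.1226]
ee_rot: [3.141, -0.001, 0.002]
force: [-1.6, 0.7, 5.8]
width: 0.0266
```

Contact at exactly the expected height, so I'll release, retreat and check all three.

```bash
python3 -m crank '[[30,[0,0,0],[0,0,0]],[40,[0,0,0],[0,0,0]],[60,[0,0,0],[0,0,0]],[100,[0,0,0],[0,0,0]],[100,[0,0,0],[0,0,0]],[100,[0,0,0],[0,0,0]],[100,[0,0,-1],[0,0,0]],[100,[0,0,-3],[0,0,0]],[100,[0,0,-5],[0,0,0]],[100,[0,0,-5],[0,0,0]],[100,[0,0,0],[0,0,0]],[100,[0,0,0],[0,0,0]]]'
cat >> h.py <<'E'
SEAT=dict(tiny=.130,small=.143,medium=.158,large=.176); MX.update(tiny=(.421,-.1825),small=(.5405,-.421),medium=(.3775,-.3535),large=(.5616,-.2472))
def seated():
    s=arm.get_state(); T=camT('wrist',s); p,d=optics.grab_frame('wrist'); P=cloud('wrist',d,T)
    for k,c in MX.items():
        q=(np.hypot(P[:,0]-c[0],P[:,1]-c[1])<.05)&(abs(P[:,2]-SEAT[k])<.008)
        if q.sum()>60: o,r=cv2.minEnclosingCircle(P[q,:2].astype(np.float32)); print('rim',k,q.sum(),np.round(o,4),'r',round(r,4),'off',np.round(np.array(o)-c,4),'zmax',P[q,2].max().round(4))
    return p
E
python3 - <<'E'
from h import *
p=seated(); cv2.imwrite('pics/w9.png',p[:,:,::-1])
E
python3 -m crank '[[100,[1,-4,0],[0,0,0]],[100,[1,-4,0],[0,0,0]],[100,[1,-4,0],[0,0,0]],[100,[1,-4,0],[0,0,0]],[100,[0,0,0],[0,0,0]],[100,[0,0,0],[0,0,0]]]'
python3 - <<'E'
from h import *
print(toolT()[:3,3]); p=seated(); cv2.imwrite('pics/w10.png',p[:,:,::-1])
E
```

```text
t: 32.7
eef_pos: [0.3772, -0.353, 0.2638]
ee_rot: [3.14, -0.004, 0.001]
force: [-0.2, 0.3, -0.8]
width: 0.0874
rim small 763 [ 0.5461 -0.4205] r 0.0159 off [0.0056 0.0005] zmax 0.1435
rim tiny 629 [ 0.4226 -0.1837] r 0.0158 off [ 0.0016 -0.0012] zmax 0.1308
rim medium 596 [ 0.3766 -0.3541] r 0.0155 off [-0.0009 -0.0006] zmax 0.1584
t: 33.35
eef_pos: [0.4162, -0.1919, 0.2608]
ee_rot: [-3.141, 0.002, 0.004]
force: [-0.1, -0.6, -0.0]
width: 0.0878
[ 0.41618052 -0.19185247  0.26082857]
rim small 922 [ 0.5462 -0.42  ] r 0.0164 off [0.0057 0.001 ] zmax 0.1437
rim tiny 500 [ 0.4223 -0.1835] r 0.0156 off [ 0.0013 -0.001 ] zmax 0.1302
```

View pics/w10.png

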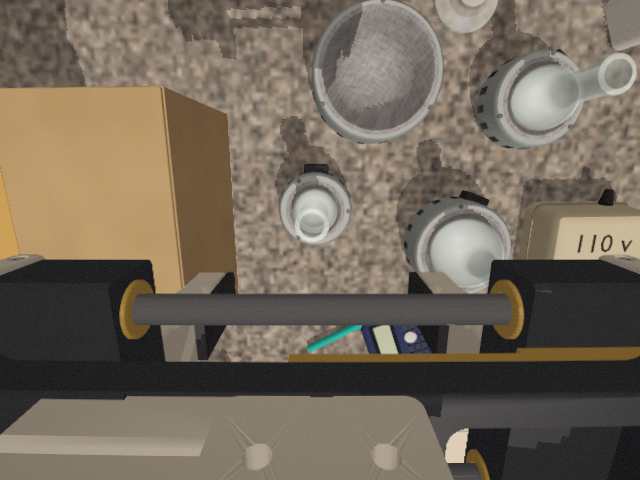

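Tiny, small and medium are all seated, with their rims at the expected heights. Now the large flask.

```bash
python3 -m crank '[[100,[1,-4,0],[0,0,0]],[100,[1,-5,0],[0,0,0]],[100,[1,-5,0],[0,0,0]],[100,[0,-5,0],[0,0,0]],[100,[0,-5,0],[0,0,0]],[100,[0,-5,0],[0,0,0]],[100,[0,-5,0],[0,0,0]],[100,[0,-5,0],[0,0,0]],[100,[0,-5,0],[0,0,0]],[100,[0,-5,0],[0,0,0]],[100,[0,-5,0],[0,0,0]],[100,[0,-5,0],[0,0,0]]]'
python3 -m crank '[[100,[0,-3,0],[0,0,0]],[100,[0,0,0],[0,0,0]],[100,[0,0,0],[0,0,0]]]'
python3 - <<'E'
from h import *
p,d,T=flask('large','pics/w11.png',(.444,.429)); print(arm.get_state()['eef_pos'],arm.get_state()['q'].round(2))
E
```

```text
t: 34.6
eef_pos: [0.4461, 0.396, 0.2608]
ee_rot: [3.14, 0.001, -0.001]
force: [0.2, -0.7, 0.8]
width: 0.0874
t: 34.9
eef_pos: [0.446, 0.4246, 0.26]
ee_rot: [3.139, 0.001, 0.0]
force: [-0.3, -1.6, 0.6]
width: 0.0876
top est at [315. 244.] rim pts 578 [0.4447 0.4301]
enclosing ((0.4440537393093109, 0.4300157129764557), 0.015608463436365128)
crop origin 214 169
[0.44599609 0.42403665 0.26053489] [ 1.08  0.24 -0.07 -0.   -1.26  0.49]
```

View pics/w11.png

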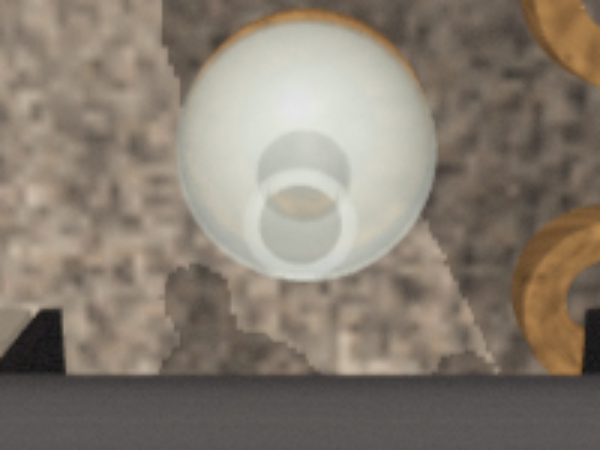

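Large flask confirmed: clear glass, rim at crop (300,225).

```bash
python3 -m crank '[[100,[-0.2,-0.57,3],[0,0,0]],[100,[0,0,4],[0,0,0]],[100,[0,0,3],[0,0,0]],[100,[0,0,2],[0,0,0]],[100,[0,0,1],[0,0,0]],[100,[0,0,0.5],[0,0,0]],[0,[0,0,0],[0,0,0]],[0,[0,0,0],[0,0,0]],[0,[0,0,0],[0,0,0]],[0,[0,0,0],[0,0,0]],[0,[0,0,0],[0,0,0]],[0,[0,0,0],[0,0,0]]]' 22
python3 -m crank '[[0,[0,0,0],[0,0,0]],[0,[0,0,0],[0,0,0]],[0,[0,0,0],[0,0,0]],[0,[0,0,0],[0,0,0]]]'
```

```text
t: 36.15
eef_pos: [0.4433, 0.4311, 0.1268]
ee_rot: [-3.141, -0.0, 0.001]
force: [0.0, -0.7, 0.3]
width: 0.0452
t: 36.55
eef_pos: [0.4433, 0.4309, 0.1265]
ee_rot: [3.141, 0.0, 0.001]
force: [0.8, -0.6, 0.0]
width: 0.0267
```

```bash
python3 -m crank '[[0,[0,0,-2],[0,0,0]],[0,[0,0,-4],[0,0,0]],[0,[0,0,-4],[0,0,0]],[0,[0,0,-4],[0,0,0]],[0,[0,0,-4],[0,0,0]],[0,[0,0,-3],[0,0,0]],[0,[0,0,0],[0,0,0]]]'
python3 -m crank '[[0,[0.5,2,0],[0,0,0]],[0,[1,4,0],[0,0,0]],[0,[1,4,0],[0,0,0]],[0,[1,4,0],[0,0,0]],[0,[1,4,0],[0,0,0]],[0,[1,4,0],[0,0,0]],[0,[1,4,0],[0,0,0]],[0,[1,4,0],[0,0,0]],[0,[1,4,0],[0,0,0]],[0,[1,4,0],[0,0,0]],[0,[1,4,0],[0,0,0]],[0,[1,4,0],[0,0,0]]]'
python3 -m crank '[[0,[0.3,4,0],[0,0,0]],[0,[0,4,0],[0,0,0]],[0,[0,4,0],[0,0,0]],[0,[0,4,0],[0,0,0]],[0,[0,4,0],[0,0,0]],[0,[0,1.8,0],[0,0,0]],[0,[0,0,3],[0,0,0]],[0,[0,0,3],[0,0,0]],[0,[0,0,1],[0,0,0]],[0,[0,0,0],[0,0,0]],[0,[0,0,0],[0,0,0]]]'
python3 - <<'E'
from h import *
p,d,T=mantles(); cv2.imwrite('pics/w12.png',p[:,:,::-1]); print(arm.get_state()['q'].round(2))
go(.5616,-.2472,.1420)
E
```

```text
t: 37.25
eef_pos: [0.4445, 0.4322, 0.3417]
ee_rot: [-3.135, -0.005, 0.001]
force: [0.3, 1.0, -1.9]
width: 0.0264
t: 38.45
eef_pos: [0.5579, -0.031, 0.3351]
ee_rot: [3.142, 0.002, 0.001]
force: [1.1, -0.1, -1.9]
width: 0.0264
t: 39.55
eef_pos: [0.5624, -0.2471, 0.2675]
ee_rot: [3.141, -0.001, 0.002]
force: [-0.1, 0.2, -1.7]
width: 0.0265
mantle large 1601 [ 0.5616 -0.2472] sectors 10 of 18
mantle small 1651 [ 0.5395 -0.4231] sectors 15 of 18
[-0.1   0.24 -0.07  0.   -1.27  1.67]
shift cm [-1.400e-01  1.000e-02  1.261e+01] turn [ 0.001 -0.002  0.002]
```

View pics/w12.png

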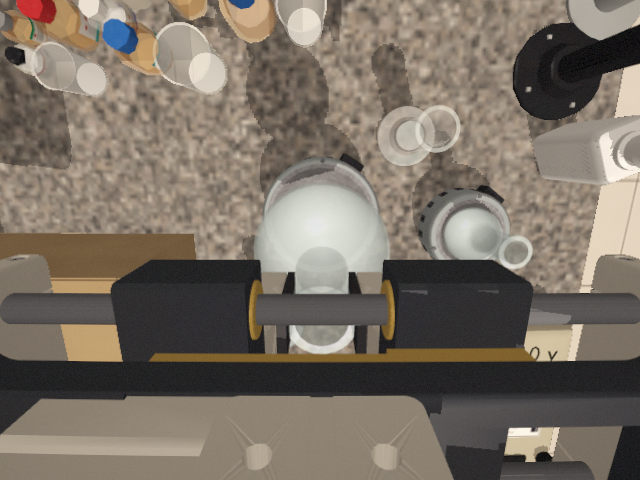

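The bulb is over the large mantle, mouth around (322,205), and the cylinder at (410,135) is clear. Lowering.

```bash
python3 -m crank '[[0,[-0.12,0,3],[0,0,0]],[0,[0,0,3],[0,0,0]],[0,[0,0,3],[0,0,0]],[0,[0,0,1.8],[0,0,0]],[0,[0,0,0.8],[0,0,0]],[0,[0,0,0.4],[0,0,0]],[0,[0,0,0.3],[0,0,0]],[0,[0,0,0.2],[0,0,0]],[0,[0,0,0],[0,0,0]],[0,[0,0,0],[0,0,0]]]'
python3 -m crank '[[0,[0,0,0.1],[0,0,0]],[0,[0,0,0.1],[0,0,0]],[0,[0,0,0],[0,0,0]],[0,[0,0,0],[0,0,0]]]'
```

```text
t: 40.6
eef_pos: [0.5612, -0.2469, 0.1422]
ee_rot: [3.141, -0.001, 0.001]
force: [-0.5, -0.6, -2.2]
width: 0.026
t: 41.0
eef_pos: [0.5616, -0.247, 0.1411]
ee_rot: [3.141, -0.002, 0.002]
force: [-2.4, 1.6, 6.5]
width: 0.0262
```

```bash
python3 -m crank '[[30,[0,0,0],[0,0,0]],[40,[0,0,0],[0,0,0]],[60,[0,0,0],[0,0,0]],[100,[0,0,0],[0,0,0]],[100,[0,0,0],[0,0,0]],[100,[0,0,0],[0,0,0]],[100,[0,0,-1],[0,0,0]],[100,[0,0,-3],[0,0,0]],[100,[0,0,-5],[0,0,0]],[100,[0,0,-5],[0,0,0]],[100,[0,0,0],[0,0,0]],[100,[0,0,0],[0,0,0]]]'
python3 -m crank '[[100,[-2,0,-3],[0,0,0]],[100,[-4,-1,0],[0,0,0]],[100,[-4,-1,0],[0,0,0]],[100,[-4,-1,0],[0,0,0]],[100,[0,0,0],[0,0,0]],[100,[0,0,0],[0,0,0]]]'
python3 - <<'E'
from h import *
p=seated(); cv2.imwrite('pics/w13.png',p[:,:,::-1]); mantles()
p,d=optics.grab_frame('top'); cv2.imwrite('pics/top1.png',cv2.resize(p[120:320,140:540],(800,400))[:,:,::-1])
P=cloud('top',d,camT('top')); 
for k,c in MX.items():
    q=(np.hypot(P[:,0]-c[0],P[:,1]-c[1])<.04)&(abs(P[:,2]-SEAT[k])<.01); print(k,q.sum(),P[q].mean(0).round(4))
for nm in ('dropper','cylinder'): print(nm,[(np.round(r['uv']),r['conf']) for r in spot_point('top',nm)[:1]])
E
```

```text
t: 42.2
eef_pos: [0.5615, -0.2469, 0.2821]
ee_rot: [3.141, -0.004, 0.001]
force: [0.8, -0.2, -1.0]
width: 0.0878
t: 42.8
eef_pos: [0.42, -0.2168, 0.3097]
ee_rot: [-3.142, -0.001, 0.001]
force: [-0.4, 0.0, 0.2]
width: 0.0873
rim large 694 [ 0.5612 -0.2462] r 0.0155 off [-0.0004  0.001 ] zmax 0.1762
rim small 608 [ 0.5448 -0.4205] r 0.0167 off [0.0043 0.0005] zmax 0.1431
rim tiny 374 [ 0.4223 -0.1836] r 0.0155 off [ 0.0013 -0.0011] zmax 0.1307
rim medium 408 [ 0.3769 -0.3532] r 0.0155 off [-0.0006  0.0003] zmax 0.1584
mantle large 3617 [ 0.5636 -0.247 ] sectors 18 of 18
mantle small 2143 [ 0.5425 -0.4238] sectors 17 of 18
mantle tiny 1599 [ 0.42   -0.1842] sectors 18 of 18
mantle medium 1716 [ 0.3745 -0.3559] sectors 14 of 18
large 0 [nan nan nan]
small 0 [nan nan nan]
tiny 0 [nan nan nan]
medium 79 [ 0.3785 -0.3519  0.1576]
dropper [(array([240., 169.]), 0.7)]
cylinder [(array([455., 169.]), 0.83)]<stdin>:6: RuntimeWarning: Mean of empty slice.
  ret = um.true_divide(
```

View pics/w13.png

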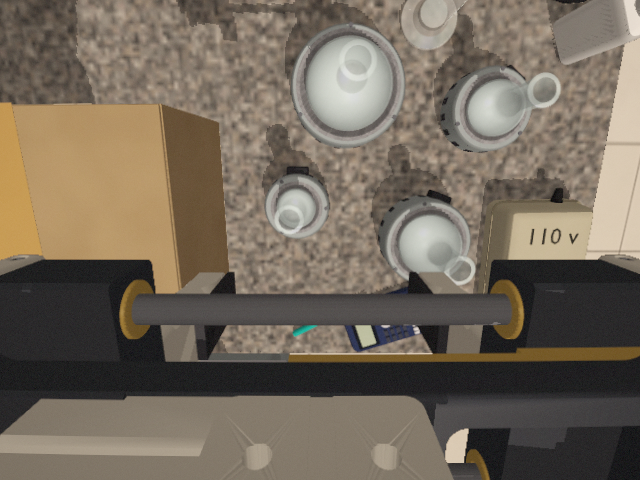

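View pics/top1.png

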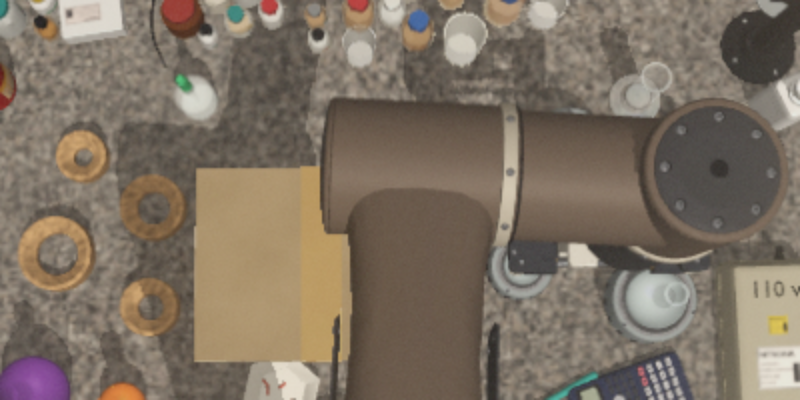

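All four flasks sit upright in their own mantles. The four real cork rings are empty, and the dropper and cylinder have not moved. The arm is clear, so I'm handing in.

```bash
python3 -c "
from station import arm
print(arm.job_done())"
```

```text
the job is handed in; nothing more can be done
None
```

All four flasks are seated in their matching mantles, and I handed the job in at about 43 s of the 134 s allowed. I carried each one by the neck over the carton, lowered it until I felt light contact, released it and backed away.

**Last checks:**

| Flask | Rim height measured (mm) | Rim height expected (mm) | Rim offset from mantle axis (mm) |
|---|---|---|---|
| tiny | 131 | 130 | about 2 |
| small | 143 | 143 | about 4–6 |
| medium | 158 | 158 | about 1 |
| large | 176 | 176 | about 1 |

- **Small flask:** the offset at its rim suggests a lean of about 3–4 degrees, well inside the 25 degree limit.
- **Tiny flask:** it met about 17–19 N while being lowered, more than the roughly 6 N of the others, because it was slightly off-centre. I shifted it slightly sideways before releasing it, and it then settled at the right height.
- **Bystanders:** the dropping bottle and cylinder were detected within about 2 pixels of where they started, and the look-alike flasks were not used.

**Checks that failed or disagreed:**
- The final top-camera check of the rims was blocked by the arm for every flask except the medium one, which it confirmed. The other three rest on the wrist camera alone.
- Mantle centres from different wrist views varied by about 3–4 mm, and the top camera differed from the wrist by about 2–4 mm. All of that is within the 8 mm limit.

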